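# Half-close the gearbox filler cap and hold it

## Task

Pull the round-knobbed shipping plug out of the filler neck on top of the gearbox and drop it into the slatted wooden crate. Then put the bar-handled bayonet cap into the neck, lugs through the slots and disc down on the flange, and turn it clockwise against its spring to the halfway ribs, about 40 degrees from the slots, without going on to the lock click. Finish while still gripping the cap there (it springs back if let go), and leave the can, the bearing ring and the wrench where they are.

Things in the scene. Friction and masses are not known exactly. Their poses are not given: they have to be found in the camera images.
- gearbox: Cast aluminium gearbox, bolted down, about 230 x 220 x 112 mm high, with a square filler neck (76 x 76 mm, top 150 mm above the bench) on its top. Origin on the bench right under the neck's axis, z up; slots along its x. Below the neck it stays under 125 mm; it reaches 145 mm from the axis along +x, 119 mm along -y
- neck (a point): Centre of the 38 mm filler hole, level with the flange's top; axes as gearbox. Flange 6 mm thick, cavity below it 14 mm deep. Two entry slots run out from the hole along +x and -x, 14 mm wide, 54 mm over both ends. Stops in the cavity let an inserted cap turn only clockwise (seen from above)
- rib (a point): One of two steel ribs on the flange, the halfway marks: 5 mm high, radial, 32 to 45 mm from the axis, just outside the cap's disc, at -40 and 140 degrees from the gearbox's +x (40 degrees clockwise of the slots). The cap's bar points at them when halfway. Point: middle of the rib at -40 degrees, on the flange's top face
- plug: Black plastic shipping plug standing loose in the filler hole, lifts straight out (about 60 g). Origin under the centre of its stem, z up. Stem 32 mm diameter, from 0 to 14 mm; disc 58 mm diameter, 14 to 20 mm (its underside rests on the flange); round knob 24 mm diameter, 20 to 56 mm
- cap: Steel bayonet cap with black bar handle, upright on the bench, 160 g. Origin under the centre of its stem, z up its axis, x along both lugs and the bar. Stem 34 mm diameter, 0 to 18 mm, foot chamfered; two lugs 8 mm wide at heights 4 to 10 mm, 50 mm over both tips; disc 58 mm diameter, 18 to 24 mm. Same after half a turn. Fully in, the disc lies on the flange, lugs 2 mm below its underside
- cap_grip (a point): Middle of the cap's bar handle, 42 mm above the cap's origin. Bar 50 mm long (cap x), 14 mm thick (cap y), from 24 mm (disc top) to 60 mm above the cap's origin
- crate: Open slatted wooden crate, loose, 170 x 170 mm, 75 mm high, walls and floor 6 mm. Origin under its centre, z up
- catch (a joint): Sprung catch ring in the neck's cavity that the cap's lugs push round: 0 at rest, grows in rad as the cap turns clockwise. The lugs meet it after about 0.15 rad, so it reads about cap angle minus 0.15 (0.55 at the ribs). Its spring turns the cap back with 0.04 Nm at 0, 0.08 Nm at the ribs
- pawl (a joint): One of two sprung lock plungers in opposite walls of the neck (brass housings outside), 0 when at rest, in m, pushed outward by a lug from about 55 degrees of cap rotation; the lug clicks past it to lock at about 85 degrees. Up to the halfway ribs it stays at 0
- pawl_b (a joint): The other lock plunger, opposite the first, pushed by the other lug; same meaning
- can: Bystander: upright can, 60 mm diameter, 160 mm high. Origin under its centre
- bearing: Bystander: steel bearing ring lying flat, 70 mm outside diameter, 18 mm high. Origin under its centre
- wrench: Bystander: steel wrench lying on the bench, along its x. Origin under its middle
Things that resemble listed ones, but are neither listed nor needed, are in the scene too. Leave any yellow look-alike of the plug alone.

How it is judged (in metres and radians):
On the way, in this order (a step that is already met when the one before it is completed fails the run):
1. the shipping plug lies in the crate, let go (x of plug in the frame of crate between -0.085 and 0.085 m and y of plug in the frame of crate between -0.085 and 0.085 m and z of plug in the frame of crate below 0.075 m and contact force between plug and the fingers below 0.1 N), for 0.2 s.
2. the cap sits in the neck, its disc down on the flange (horizontal distance between cap and neck below 0.004 m and z of cap in the frame of neck below -0.0155 m and angle between cap's own z axis and vertical below 0.12 rad), for 0.1 s.
At the end, for the whole second after the job is handed in: The plug lies in the crate; the cap is in the neck (within 4 mm of its axis, seated to within 3.5 mm, upright to 7 degrees), turned 29 to 51 degrees clockwise from the slots, pushing the catch but not the lock plungers, still, and still gripped by the fingers with more than 2 N (x of plug in the frame of crate between -0.085 and 0.085 m and y of plug in the frame of crate between -0.085 and 0.085 m and z of plug in the frame of crate below 0.075 m and horizontal distance between cap and neck below 0.004 m and z of cap in the frame of neck below -0.0145 m and angle between cap's own z axis and vertical below 0.12 rad and angle between the x axis of cap and the x axis of gearbox, either way round between 0.51 and 0.89 rad and value of joint catch above 0.3 rad and value of joint each of pawl, pawl_b below 0.0006 m and contact force between cap and the fingers above 2 N and angular speed of cap below 0.2 rad/s); the arm keeps its last pose, push and grip.
It fails at once if the cap is turned on into the lock click (value of joint any of pawl, pawl_b above 0.001 m or value of joint catch above 1 rad).
It fails at once if a bystander is disturbed (distance of any of can, bearing, wrench from where it was at the start of the episode above 0.03 m).
It also fails if it takes over 64 s, if anything falls off the work surface, if the arm or the gripper's body presses on something with over 40 N, if the wrist force passes 120 N, or if a joint passes its speed limit or range.

## Robot

A 6-joint arm with a two-finger parallel gripper is mounted at the origin on the work surface. World frame = base frame: x ahead of the robot, y to its left, z up, the work surface at z = 0. Lengths are in mm, angles in rad, forces in N, time in s.
With the tool pointing down it reaches from about 375 to 925 mm from the base axis. Payload 5.7 kg.
Tool frame: the origin (TCP) lies midway between the tips of the shut fingers; the grasp point (between the pads) lies 19 mm behind it; z points along the fingers, y is the line along which they close (so a half turn about z gives the same grasp; the last joint's range is limited). The gripper opens to 88 mm and grips with 3 to 60 N. Pads are 20 mm wide; open, the fingers measure 115 mm over their backs; the gripper's body (75 mm by 178 mm) begins 61 mm behind the grasp point.
Start: joints at [1.118, 0.359, 1.51, -0, 1.272, -0.115], TCP at [198.839, 566.061, 222.623] pointing down, gripper open.
Joint ranges: [-2.97, 2.97], [-1.01, 2.36], [0.21, 2.38], [-0.96, 4.11], [0.2, 2.71], [-2.98, 2.98]. Speed limits (rad/s): [2.39, 2.39, 3.14, 3.14, 3.14, 3.14].

## Interface

Orientations are given as [roll, pitch, yaw] about the fixed x, y, z axes, in that order (R = Rz(yaw) Ry(pitch) Rx(roll)).
In Python, from bench import ctrl gives the robot as it stands.
- The arm moves only by the tool drive_tool, never from a script. Its argument "series" is a list of rows, each a list of 7 numbers: the turn, a rotation vector about the tool's x, y, z in degrees, then the shift along the tool's x, y, z in m, then the finger opening in m, from 0 to 0.0878. In form: [[ax, ay, az, tx, ty, tz, grip], ...]. A call has 1 to 12 rows; each row is the pose to reach, as a shift and turn from the pose commanded when the call began, along the tool's axes at that moment; what a row does not reach only later rows make up. A row lasts 1/10 s, in which the tool goes at most 50 mm and 8.59 degrees, less where a joint would pass 70% of its speed; a pose out of reach is approached as far as the arm can. A call with a gripper value outside its range is refused whole. The fingers move at their own pace and stop on an object; "squeeze" is the grip in N (left out, the last holds). Time passes only in rows, so rows that repeat a pose let the fingers close. It gives the time, the measured TCP pose, the force, the opening and the grip force at its end, in the units of the state.
- ctrl.state(): the state, without advancing time (a new reading comes with each control period).
- ctrl.grab_frame(name): name is "scene" or "top" or "wrist"; returns a dict with "img" (420x560x3 uint8, red, green, blue), "fx", "fy", "cx", "cy" (pixels), "dist_coeffs" ([k1, k2, p1, p2, k3] as OpenCV has them; the pictures are not rectified), "extrinsics" (4x4, takes a point from camera to world coordinates). Camera axes: x right, y down, z forward; pixel columns grow to the right and rows downward; lengths in mm; the calibration is good to about 2 mm. A picture is of the moment at which its call begins. There is no depth.
- ctrl.close_job(): hands the job in; it is judged then, once.
The state is a dict: "t": time; "joint_pos": joint angles; "joint_vel": joint speeds; "joint_efforts": joint torques, N m; "position": TCP position; "ee_rot": TCP orientation; "force": force on the tool from outside, world axes, zero at the start; "torque": the same for the moment, N m; "width": finger opening in mm; "grasp_force": force on a finger pad.
Only numpy, scipy, OpenCV 4.12 (cv2) and the standard library are available. Lean on these libraries where they do the work, as an engineer would, in place of code of your own. Each camera call takes 0.05 s, during which the arm holds its last target. There are 200 camera calls.

## Working session

There is one attempt and no reset: what is moved stays moved. The work goes in short steps, Python scripts to look and compute and a tool call to move; the robot and the scene stay as the last step left them, time stands still between calls to the robot, and variables do not carry over. Pictures are saved under pics/ and viewed, at most 11 in all, crops included, and the job is handed in when it is done.

Besides the shell and the picture viewer there is one more tool, called after "Call:" in YAML: its name, and indented under it one key for each argument. drive_tool: Moves the arm, as the interface text tells. Its arguments: {"type":"object","properties":{"series":{"type":"array","items":{"type":"array","items":{"type":"number"}}},"squeeze":{"type":"number"}},"required":["series"]}

```bash
mkdir -p pics; cat > h.py <<'E'
import numpy as np, cv2
from bench import ctrl
from scipy.spatial.transform import Rotation as R
def snap(name,fn):
    f=ctrl.grab_frame(name); cv2.imwrite('pics/'+fn+'.png',f['img'][:,:,::-1])
    np.savez('pics/'+fn+'.npz',**{k:np.array(v) for k,v in f.items()}); return f
def K(f): return np.array([[f['fx'],0,f['cx']],[0,f['fy'],f['cy']],[0,0,1]],float)
def pix(fn,uv,z):
    f=np.load('pics/'+fn+'.npz'); E=f['extrinsics']
    p=cv2.undistortPoints(np.array(uv,float).reshape(-1,1,2),K(f),f['dist_coeffs'])[:,0]
    d=np.c_[p,np.ones(len(p))]@E[:3,:3].T; o=E[:3,3]
    return o+d*((np.array(z)-o[2])/d[:,2])[:,None]
def proj(fn,P):
    f=np.load('pics/'+fn+'.npz'); W=np.linalg.inv(f['extrinsics'])
    return cv2.projectPoints(np.array(P,float).reshape(-1,3),cv2.Rodrigues(W[:3,:3])[0],W[:3,3],K(f),f['dist_coeffs'])[0][:,0]
def crop(fn,x0,y0,x1,y1,s,out):
    cv2.imwrite('pics/'+out+'.png',cv2.resize(cv2.imread('pics/'+fn+'.png')[y0:y1,x0:x1],None,fx=s,fy=s,interpolation=cv2.INTER_CUBIC))
E
python3 - <<'E'
from h import *
a=snap('top','top0')['img'];b=snap('scene','scene0')['img']
print(ctrl.state())
for n in('top0','scene0'):print(np.load(f'pics/{n}.npz')['extrinsics'].round(2))
E
```

```text
{'t': 0.1, 'joint_pos': array([ 1.11788437e+00,  3.59410919e-01,  1.51131466e+00, -5.09256678e-07,
        1.27249184e+00, -1.15117891e-01]), 'joint_vel': array([-0.00172043, -0.00210175, -0.00327138, -0.00239263,  0.00225893,
        0.00162169]), 'joint_efforts': array([ 1.39784511e-04, -5.16361392e+01, -2.71403521e+01,  6.78057061e-02,
        2.75225256e-02, -7.65450636e-06]), 'position': array([198.59045058, 565.52964972, 221.91041438]), 'ee_rot': array([-3.13997859e+00, -1.86142657e-04,  2.80379858e+00]), 'force': array([ 0.3715139 , -0.35100772, -1.17467372]), 'torque': array([ 0.01174416, -0.02034648,  0.02764893]), 'grasp_force': 0.0, 'width': 87.5834437288645}
[[-1.00000e-02 -9.90000e-01  1.60000e-01  3.92770e+02]
 [-1.00000e+00  1.00000e-02  0.00000e+00  1.10800e+01]
 [-1.00000e-02 -1.60000e-01 -9.90000e-01  1.07345e+03]
 [ 0.00000e+00  0.00000e+00  0.00000e+00  1.00000e+00]]
[[-7.70000e-01  3.40000e-01 -5.30000e-01  1.06344e+03]
 [ 6.30000e-01  4.30000e-01 -6.40000e-01  6.25010e+02]
 [ 1.00000e-02 -8.30000e-01 -5.50000e-01  6.59190e+02]
 [ 0.00000e+00  0.00000e+00  0.00000e+00  1.00000e+00]]
```

View pics/top0.png

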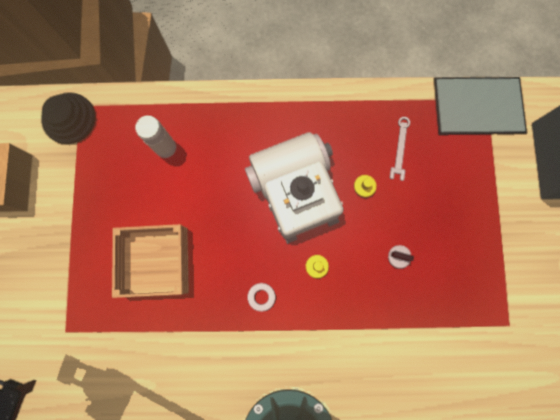

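View pics/scene0.png

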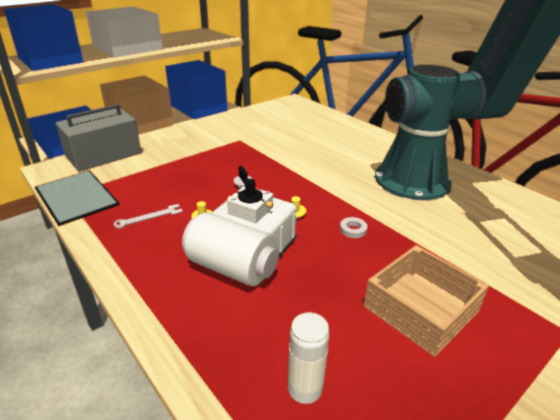

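Top view: the black plug is at (302,188) on the gearbox neck and the cap is at (400,257). The crate is at (150,262), the can at (150,130), the ring at (261,297) and the wrench at (400,150). Objects that could be taken for the plug are the yellow ones at (366,186) and (317,266), and the round black thing off the mat at (68,118). I choose the black one in the neck, at (302,188), and will check it in a crop.

```bash
python3 - <<'E'
from h import *
a=cv2.imread('pics/top0.png')
c=cv2.resize(a[145:245,240:350],None,fx=5.4,fy=5.4,interpolation=cv2.INTER_CUBIC)
d=cv2.resize(a[237:277,378:422],None,fx=5.4,fy=5.4,interpolation=cv2.INTER_CUBIC)
o=np.zeros((c.shape[0],800,3),np.uint8); w=min(c.shape[1],560); o[:,:w]=c[:,:w]; d=d[:,:240]; o[:d.shape[0],560:560+d.shape[1]]=d
cv2.imwrite('pics/c1.png',o)
E
```

```text
(no output)
```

View pics/c1.png

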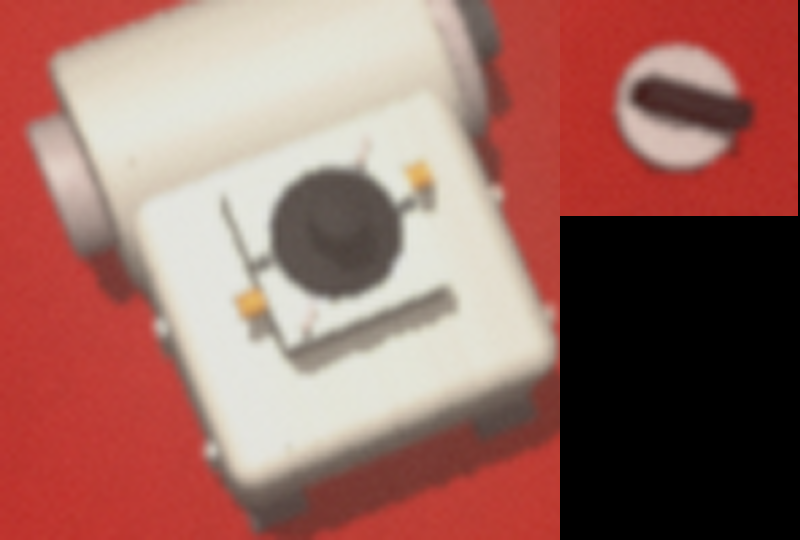

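Confirmed: the black disc with a round knob sits in the neck. The steel ribs are the pinkish marks at crop (362,152) and (310,320). The brass housings are about 90° from the slots, so the slots run along image ~112° and are hidden under the disc. The cap has its black bar at crop (640,92)–(745,115).

```bash
python3 - <<'E'
from h import *
def c(x,y): return (240+x/5.4,145+y/5.4)
def d(x,y): return (378+(x-560)/5.4,237+y/5.4)
print('plug',pix('top0',[c(337,232)],[156]), 'knob',pix('top0',[c(340,222)],[192]))
rb=pix('top0',[c(362,152),c(310,320)],[152,152]);print('ribs',rb,rb.mean(0),np.degrees(np.arctan2(*(rb[0]-rb[1])[[1,0]])))
e=pix('top0',[c(225,200),c(290,350),c(450,290)],150);v=np.diff(e,axis=0);print('edges',e,np.degrees(np.arctan2(v[:,1],v[:,0])))
print('cap',pix('top0',[d(678,107)],24))
b=pix('top0',[d(640,92),d(745,115)],60);v=b[0]-b[1];print('bar',b,b.mean(0),np.degrees(np.arctan2(v[1],v[0])))
# crate rim: outer corners
print('crate',pix('top0',[(112,227),(182,225),(188,296),(113,298)],75))
print('others',pix('top0',[(261,297),(366,186),(317,266),(170,152)],10))
E
```

```text
plug [[596.01729855 -41.16114029 156.        ]] knob [[592.20772516 -40.43763518 192.        ]]
ribs [[631.92264198 -52.97304486 152.        ]
 [558.86660642 -29.02476198 152.        ]] [595.3946242  -40.99890342 152.        ] -18.149508076258773
edges [[612.14117313   6.25272753 150.        ]
 [546.41405164 -20.3417044  150.        ]
 [571.32096997 -89.1005411  150.        ]] [-157.97081632  -70.08779538]
cap [[ 441.08474389 -294.49207558   24.        ]]
bar [[ 446.57811503 -266.88796663   60.        ]
 [ 435.24619157 -314.68749661   60.        ]] [ 440.9121533  -290.78773162   60.        ] 76.66300462763415
crate [[522.4937205  429.35005452  75.        ]
 [525.01780574 254.1245829   75.        ]
 [352.1667755  235.96341303  75.        ]
 [349.02590996 418.82931888  75.        ]]
others [[ 344.79447726   63.03957474   10.        ]
 [ 631.1904159  -219.28133418   10.        ]
 [ 421.53444528  -82.41477709   10.        ]
 [ 734.08236903  307.58762456   10.        ]]
```

```bash
cat >> h.py <<'E'
def go(x,y,z,yawdeg):
    s=ctrl.state(); p=s['position']; r=R.from_euler('xyz',s['ee_rot']); 
    t=R.from_euler('xyz',[np.pi,0,np.radians(yawdeg)])
    print('row',np.degrees((r.inv()*t).as_rotvec()).round(2),(r.inv().apply(np.array([x,y,z])-p)/1000).round(4),'| t',round(s['t'],2),p.round(1),np.degrees(s['ee_rot']).round(2),'F',s['force'].round(1),'w',round(s['width'],1),round(s['grasp_force'],1))
E
python3 -c "
from h import *
go(595,-41,270,100)"
```

```text
row [-9.000e-02  4.000e-02  6.065e+01] [-0.575  -0.441  -0.0475] | t 0.1 [198.6 565.5 221.9] [-1.7991e+02 -1.0000e-02  1.6065e+02] F [ 0.4 -0.4 -1.2] w 87.6 0.0
```

Call:
drive_tool:
  series:
    - [0,0,8,0,0,-0.045,0.0878]
    - [0,0,60.6,-0.575,-0.441,-0.048,0.0878]
    - [0,0,60.6,-0.575,-0.441,-0.048,0.0878]
    - [0,0,60.6,-0.575,-0.441,-0.048,0.0878]
    - [0,0,60.6,-0.575,-0.441,-0.048,0.0878]
    - [0,0,60.6,-0.575,-0.441,-0.048,0.0878]
    - [0,0,60.6,-0.575,-0.441,-0.048,0.0878]
    - [0,0,60.6,-0.575,-0.441,-0.048,0.0878]
    - [0,0,60.6,-0.575,-0.441,-0.048,0.0878]
    - [0,0,60.6,-0.575,-0.441,-0.048,0.0878]
    - [0,0,60.6,-0.575,-0.441,-0.048,0.0878]
    - [0,0,60.6,-0.575,-0.441,-0.048,0.0878]

```text
t: 1.3
position: [500.2, 103.7, 269.8]
ee_rot: [-3.141, -0.0, 1.746]
force: [0.2, 1.4, 0.6]
width: 87.7
grasp_force: 0.0
```

```bash
python3 -c "
from h import *
go(595,-41,270,100)"
```

```text
row [-0.02 -0.01  0.03] [-0.159   0.0682 -0.0003] | t 1.3 [500.2 103.7 269.8] [-1.7998e+02 -1.0000e-02  1.0003e+02] F [0.2 1.4 0.6] w 87.7 0.0
```

Call:
drive_tool:
  series:
    - [0,0,0,-0.159,0.068,0,0.0878]
    - [0,0,0,-0.159,0.068,0,0.0878]
    - [0,0,0,-0.159,0.068,0,0.0878]
    - [0,0,0,-0.159,0.068,0,0.0878]
    - [0,0,0,-0.159,0.068,0,0.0878]
    - [0,0,0,-0.159,0.068,0,0.0878]

```text
t: 1.9
position: [593.5, -38.5, 269.3]
ee_rot: [-3.14, -0.001, 1.745]
force: [-0.5, 1.0, -0.1]
width: 87.8
grasp_force: 0.0
```

```bash
python3 -c "
from h import *
f=snap('wrist','w1'); print(f['extrinsics'].round(2))
go(595,-41,162,100)
print(proj('w1',[[595,-41,192],[595,-41,156],[632,-53,152],[559,-29,152]]))"
```

```text
[[ 9.8000e-01  1.7000e-01  5.0000e-02  5.7901e+02]
 [ 1.7000e-01 -9.4000e-01 -3.0000e-01  4.3920e+01]
 [-0.0000e+00  3.0000e-01 -9.5000e-01  4.3208e+02]
 [ 0.0000e+00  0.0000e+00  0.0000e+00  1.0000e+00]]
row [-0.09 -0.07  0.07] [-0.0036  0.0013  0.1075] | t 1.95 [593.2 -37.8 269.5] [-1.7991e+02 -7.0000e-02  1.0007e+02] F [-0.1  0.5  0.3] w 87.8 0.0
[[282.00105174 217.34123151]
 [281.8535999  203.10798762]
 [320.64727128 221.46558212]
 [242.72414338 181.44963935]]
```

View pics/w1.png

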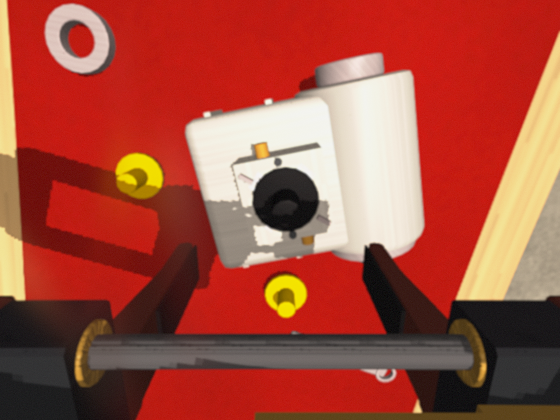

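The wrist view shows the plug disc at (286,199) with its knob top near (287,204). The ribs are at (245,180) and (322,219), and a brass housing is at (261,150).

```bash
python3 -c "
from h import *
print(pix('w1',[(286,199)],156),pix('w1',[(245.5,180),(322,219)],152))
a=pix('w1',[(245.5,180),(322,219)],152);print(a.mean(0),np.degrees(np.arctan2(*(a[1]-a[0])[[1,0]])))
e=pix('w1',[(234,164),(319,145)],150);print(np.degrees(np.arctan2(*(e[1]-e[0])[[1,0]])))
crop('w1',215,135,345,250,6,'c2')
go(596.5,-39.5,162,100)"
```

```text
[[597.84207846 -36.76428213 156.        ]] [[561.14830961 -27.33281349 152.        ]
 [632.68922125 -50.52220994 152.        ]]
[596.91876543 -38.92751172 152.        ] -17.959674203319196
22.6363263085278
row [-0.09 -0.07  0.07] [-0.0024  0.0031  0.1075] | t 1.95 [593.2 -37.8 269.5] [-1.7991e+02 -7.0000e-02  1.0007e+02] F [-0.1  0.5  0.3] w 87.8 0.0
```

View pics/c2.png

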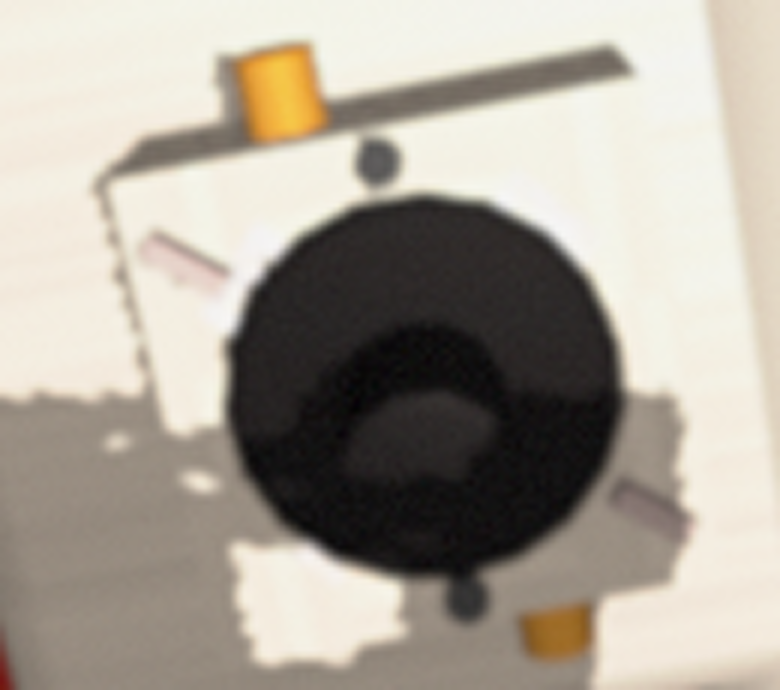

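Crop: the disc centre is at (424,386), the ribs at (185,260) and (652,510), and the two dark lock marks at (378,160) and (468,600). The neck is at about (597,-38.5). Going down to grip the knob.

Call:
drive_tool:
  series:
    - [0,0,0,-0.001,0.003,0.045,0.0878]
    - [0,0,0,-0.001,0.003,0.085,0.0878]
    - [0,0,0,-0.001,0.003,0.106,0.0878]
    - [0,0,0,-0.001,0.003,0.106,0.0878]
    - [0,0,0,-0.001,0.003,0.106,0.0]
    - [0,0,0,-0.001,0.003,0.106,0.0]
    - [0,0,0,-0.001,0.003,0.106,0.0]
    - [0,0,0,-0.001,0.003,0.106,0.0]
    - [0,0,0,-0.001,0.003,0.106,0.0]
    - [0,0,0,-0.001,0.003,0.106,0.0]
  squeeze: 20

```text
t: 2.95
position: [597.7, -39.6, 164.3]
ee_rot: [3.141, 0.0, 1.746]
force: [0.5, 0.4, -0.0]
width: 43.4
grasp_force: 0.0
```

Call:
drive_tool:
  series:
    - [0,0,0,0,0,0,0.0]
    - [0,0,0,0,0,0,0.0]
    - [0,0,0,0,0,0,0.0]
    - [0,0,0,0,0,0,0]
    - [0,0,0,0,0,0,0]

```text
t: 3.45
position: [597.5, -39.6, 163.9]
ee_rot: [-3.142, 0.0, 1.746]
force: [0.4, 0.0, -0.3]
width: 23.4
grasp_force: 20.0
```

Call:
drive_tool:
  series:
    - [0,0,0,0,0,-0.03,0.0]
    - [0,0,0,0,0,-0.07,0.0]
    - [0,0,0,0,0,-0.11,0.0]
    - [0,0,0,0,0,-0.11,0]
    - [0,0,0,-0.02,0.11,-0.11,0]
    - [0,0,0,-0.02,0.11,-0.11,0]
    - [0,0,0,-0.02,0.11,-0.11,0]
    - [0,0,0,-0.02,0.11,-0.11,0]
    - [0,0,0,-0.02,0.11,-0.11,0]

```text
t: 4.35
position: [708.1, -39.9, 272.6]
ee_rot: [-3.139, -0.001, 1.746]
force: [-0.1, 0.8, -1.4]
width: 23.7
grasp_force: 20.0
```

```bash
python3 -c "
from h import *
snap('wrist','w2'); snap('top','t2')
s=ctrl.state();p=s['position']
print(proj('w2',[[597,-38.5,150],[p[0],p[1],p[2]-8],[p[0],p[1],p[2]-28]]),proj('t2',[[597,-38.5,150]]))
go(437,335,270,90)
w=cv2.resize(cv2.imread('pics/w2.png')[100:420,:400],None,fx=1.25,fy=1.25);t=cv2.resize(cv2.imread('pics/t2.png')[155:225,265:340],None,fx=4,fy=4)
o=np.zeros((400,800,3),np.uint8);o[:,:500]=w;o[:280,500:800]=t;cv2.imwrite('pics/c3.png',o)
"
```

```text
[[154.12653227 173.65873787]
 [280.07360252 255.6343273 ]
 [280.16991942 240.97214916]] [[301.11298136 188.12878944]]
row [-9.000e-02 -1.000e-02  1.004e+01] [ 0.4164 -0.2013  0.0041] | t 4.45 [707.8 -39.9 273.6] [-1.7991e+02 -2.0000e-02  1.0004e+02] F [ 0.  -0.8 -0.4] w 23.5 20.0
```

View pics/c3.png

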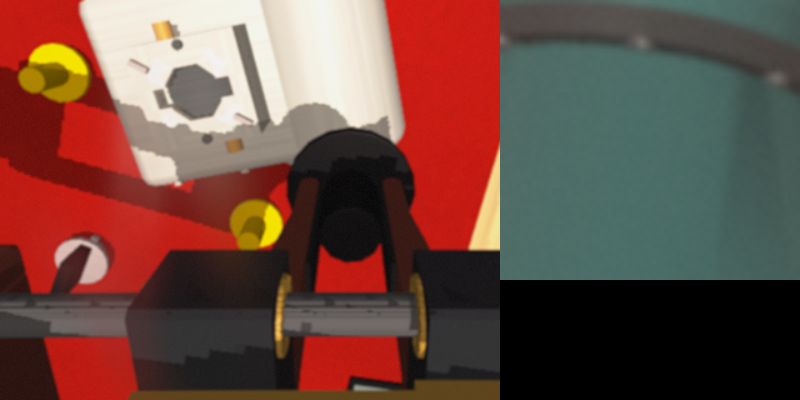

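The wrist view shows the empty hole with its slots: the hole centre is at crop (193,91) and the slot ends at (158,100) and (230,86). The held plug's disc spans x 288–413, with its far rim at y≈128. I'll check the wrist camera's bias against that rim while carrying the plug on to the crate.

```bash
python3 -c "
from h import *
p=np.array([707.8,-39.9,273.6]);a=np.linspace(0,2*np.pi,180)
for dz in(-8,-14):
  q=proj('w2',np.c_[p[0]+29*np.cos(a),p[1]+29*np.sin(a),np.full(180,p[2]+dz)]);print(dz,q.min(0),q.max(0))
g=cv2.cvtColor(cv2.imread('pics/w2.png'),cv2.COLOR_BGR2GRAY)
col=g[190:215,280];print('col',col.tolist()); row=g[240,220:340]
print('w',(np.r_[0:120][row<70]+220)[[0,-1]])
sub=g[140:200,115:200];m=(sub<110).astype(np.uint8);n,l,s,c=cv2.connectedComponentsWithStats(m)
for i in range(1,n):
  if s[i,4]>30: print(s[i],c[i]+[115,140])
v=pix('w2',[(158/1.25,100+100/1.25),(230/1.25,100+86/1.25)],150);print(v,v.mean(0),np.degrees(np.arctan2(*(v[1]-v[0])[[1,0]])), pix('w2',[(154.4,172.8)],150))
"
```

```text
-8 [227.65552383 205.78649402] [332.44923219 300.99368322]
-14 [229.24741464 202.40988132] [330.92053813 295.19759761]
col [237, 237, 237, 237, 237, 237, 237, 237, 237, 233, 209, 146, 73, 29, 30, 42, 46, 39, 38, 37, 39, 36, 36, 40, 37]
w [220 331]
[ 19  12  25  29 247] [142.41295547 166.10931174]
[ 54  23  16  13 112] [178.16071429 168.52678571]
[ 26  41  23  14 101] [150.38613861 188.51485149]
[[573.75387076 -48.34636203 150.        ]
 [621.93566531 -29.72764518 150.        ]] [597.84476804 -39.03700361 150.        ] 21.127847506810696 [[597.1840479  -37.70120973 150.        ]]
```

Call:
drive_tool:
  series:
    - [0,0,8,0.413,-0.2,0,0]
    - [0,0,10,0.413,-0.2,0,0]
    - [0,0,10,0.413,-0.2,0,0]
    - [0,0,10,0.413,-0.2,0,0]
    - [0,0,10,0.413,-0.2,0,0]
    - [0,0,10,0.413,-0.2,0,0]
    - [0,0,10,0.413,-0.2,0,0]
    - [0,0,10,0.413,-0.2,0,0]
    - [0,0,10,0.413,-0.2,0,0]
    - [0,0,10,0.413,-0.2,0,0]
    - [0,0,10,0.413,-0.2,0,0]
    - [0,0,10,0.413,-0.2,0,0]

```text
t: 5.65
position: [440.6, 330.7, 274.2]
ee_rot: [3.141, 0.001, 1.572]
force: [-1.1, 0.4, -0.2]
width: 23.5
grasp_force: 20.0
```

Call:
drive_tool:
  series:
    - [0,0,0,0.003,-0.002,0.05,0]
    - [0,0,0,0.003,-0.002,0.1,0]
    - [0,0,0,0.003,-0.002,0.15,0]
    - [0,0,0,0.003,-0.002,0.2,0]
    - [0,0,0,0.003,-0.002,0.225,0]
    - [0,0,0,0.003,-0.002,0.225,0]
    - [0,0,0,0.003,-0.002,0.225,0.05]
    - [0,0,0,0.003,-0.002,0.225,0.05]
    - [0,0,0,0.003,-0.002,0.225,0.05]
    - [0,0,0,0.003,-0.002,0.225,0.05]
    - [0,0,0,0.003,-0.002,0.225,0.05]

```text
t: 6.75
position: [438.9, 335.1, 49.9]
ee_rot: [3.14, -0.001, 1.572]
force: [-0.3, 0.9, 0.2]
width: 49.8
grasp_force: 0.0
```

Call:
drive_tool:
  series:
    - [0,0,0,0,0,0,0.05]
    - [0,0,0,0,0,-0.05,0.05]
    - [0,0,0,0,0,-0.1,0.05]
    - [0,0,0,0,0,-0.15,0.05]
    - [0,0,0,0,0,-0.19,0.05]

```text
t: 7.25
position: [438.6, 335.1, 242.0]
ee_rot: [3.14, -0.001, 1.572]
force: [0.4, 1.7, -0.2]
width: 50.0
grasp_force: 0.0
```

```bash
python3 -c "
from h import *
w=snap('wrist','w3')['img']; 
go(441,-293,240,76.7)"
```

```text
row [ 0.56 -0.42 13.37] [-0.63   -0.0015  0.0045] | t 7.3 [441.6 337.  248.3] [179.4   -0.35  90.07] F [1.3 0.6 4.2] w 50.0 0.0
```

View pics/w3.png

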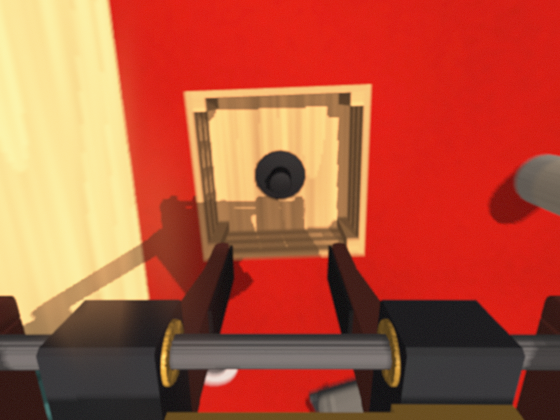

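The plug stands in the crate at (280,175), let go. Moving on to above the cap.

Call:
drive_tool:
  series:
    - [0,0,8,-0.628,0,0,0.06]
    - [0,0,13.3,-0.628,0,0,0.06]
    - [0,0,13.3,-0.628,0,0,0.06]
    - [0,0,13.3,-0.628,0,0,0.06]
    - [0,0,13.3,-0.628,0,0,0.06]
    - [0,0,13.3,-0.628,0,0,0.06]
    - [0,0,13.3,-0.628,0,0,0.06]
    - [0,0,13.3,-0.628,0,0,0.06]
    - [0,0,13.3,-0.628,0,0,0.06]
    - [0,0,13.3,-0.628,0,0,0.06]
    - [0,0,13.3,-0.628,0,0,0.06]
    - [0,0,13.3,-0.628,0,0,0.06]

```text
t: 8.5
position: [438.2, -267.2, 238.8]
ee_rot: [3.141, -0.0, 1.339]
force: [0.6, -0.1, 0.8]
width: 60.0
grasp_force: 0.0
```

Call:
drive_tool:
  series:
    - [0,0,0,-0.06,0,0,0.06]

```text
t: 8.6
position: [427.7, -316.3, 238.8]
ee_rot: [3.14, 0.0, 1.34]
force: [0.3, 0.5, 0.6]
width: 60.4
grasp_force: 0.0
```

```bash
python3 -c "
from h import *
go(441,-293,180,76.7)"
```

```text
row [0.07 0.02 0.06] [0.0257 0.0075 0.0588] | t 8.6 [ 427.7 -316.3  238.8] [1.7993e+02 2.0000e-02 7.6760e+01] F [0.3 0.5 0.6] w 60.4 0.0
```

Call:
drive_tool:
  series:
    - [0,0,0,0.026,0.007,0.045,0.07]
    - [0,0,0,0.026,0.007,0.059,0.07]
    - [0,0,0,0.026,0.007,0.059,0.07]
    - [0,0,0,0.026,0.007,0.059,0.07]

```text
t: 9.0
position: [440.1, -290.1, 180.1]
ee_rot: [-3.141, 0.0, 1.34]
force: [0.6, 0.6, 0.2]
width: 70.0
grasp_force: 0.0
```

```bash
python3 -c "
from h import *
snap('wrist','w4')
go(441,-293,42,76.7)
print(proj('w4',[[441,-293,60],[441,-293,24]]))"
```

```text
row [0.07 0.05 0.08] [-0.0023  0.0007  0.1388] | t 9.05 [ 440.7 -290.5  180.8] [1.7993e+02 5.0000e-02 7.6780e+01] F [-0.  -1.1 -0.1] w 70.0 0.0
[[282.24487723 200.27520319]
 [282.04423516 189.51853491]]
```

View pics/w4.png

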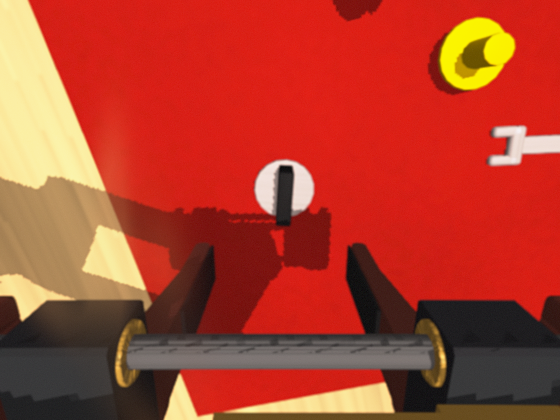

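The cap is nearly aligned with the tool: the disc is at (284.5,188.5) and the bar runs (286,167) to (284,225). Refining the bar angle with image code.

```bash
python3 -c "
from h import *
im=cv2.imread('pics/w4.png');m=np.zeros(im.shape[:2],np.uint8);s=np.s_[155:235,262:310]
m[s]=(im[s].max(2)<45);n,l,st,c=cv2.connectedComponentsWithStats(m);i=1+st[1:,4].argmax();print(st[i],c[i])
y,x=np.nonzero(l==i)
L=np.array([[x[y==v].min(),x[y==v].max()] for v in range(y.min()+3,y.max()-2)]);print(L[::5].tolist())
r=cv2.boxPoints(cv2.minAreaRect(np.c_[x,y].astype(np.float32)));print(r)
w=pix('w4',r,60);print(w.round(1),w.mean(0))
for k in (0,1):
  d=w[(k+1)%4]-w[k];print(np.linalg.norm(d),np.degrees(np.arctan2(d[1],d[0])))
print(pix('w4',[(284.5,188.5)],24))
"
```

```text
[277 166  15  59 559] [283.48837209 198.41860465]
[[280, 291], [280, 291], [279, 291], [279, 291], [279, 290], [278, 290], [278, 290], [278, 289], [277, 289], [277, 289], [277, 289]]
[[276.1915  223.9563 ]
 [279.33792 165.74799]
 [292.05753 166.43552]
 [288.9111  224.64383]]
[[ 430.7 -313.4   60. ]
 [ 445.5 -262.6   60. ]
 [ 455.9 -265.7   60. ]
 [ 441.6 -316.6   60. ]] [ 443.44834916 -289.55975836   60.        ]
52.88179536516579 73.67957703930651
10.81262829307969 -16.352799888585633
[[ 443.56870168 -292.54565169   24.        ]]
```

```bash
python3 -c "
from h import *
go(443,-291.5,30.5,74.7)"
```

```text
row [0.07 0.05 2.08] [-0.0003  0.0023  0.1503] | t 9.05 [ 440.7 -290.5  180.8] [1.7993e+02 5.0000e-02 7.6780e+01] F [-0.  -1.1 -0.1] w 70.0 0.0
```

Call:
drive_tool:
  series:
    - [0,0,2,0,0.002,0.045,0.06]
    - [0,0,2,0,0.002,0.09,0.05]
    - [0,0,2,0,0.002,0.13,0.05]
    - [0,0,2,0,0.002,0.149,0.05]
    - [0,0,2,0,0.002,0.149,0.05]
    - [0,0,2,0,0.002,0.149,0]
    - [0,0,2,0,0.002,0.149,0]
    - [0,0,2,0,0.002,0.149,0]
    - [0,0,2,0,0.002,0.149,0]
    - [0,0,2,0,0.002,0.149,0]
    - [0,0,2,0,0.002,0.149,0]
    - [0,0,2,0,0.002,0.149,0]
  squeeze: 45

```text
t: 10.25
position: [442.5, -291.1, 31.7]
ee_rot: [3.14, 0.001, 1.305]
force: [0.5, 0.2, 6.9]
width: 13.6
grasp_force: 45.0
```

Call:
drive_tool:
  series:
    - [0,0,0,0,0,0,0]
    - [0,0,0,0,0,-0.05,0]
    - [0,0,0,0,0,-0.1,0]
    - [0,0,0,0,0,-0.15,0]
    - [0,0,0,0,0,-0.2,0]
    - [0,0,0,0,0,-0.21,0]
    - [0,0,0,0,0,-0.21,0]
    - [0,0,0,0,0,-0.21,0]

```text
t: 11.05
position: [441.0, -289.8, 239.3]
ee_rot: [-3.139, -0.001, 1.305]
force: [-0.5, 1.2, -2.4]
width: 14.0
grasp_force: 45.0
```

```bash
python3 -c "
from h import *
f=snap('wrist','w5')
go(597.3,-38.5,240,21.8)
crop('w5',160,120,400,300,3,'c5')
p=ctrl.state()['position'];print(proj('w5',[p-[0,0,6],p-[0,0,12]]))
a=np.linspace(0,2*np.pi,180)
for dz in(-6,-12): q=proj('w5',np.c_[p[0]+29*np.cos(a),p[1]+29*np.sin(a),np.full(180,p[2]+dz)]);print(dz,q.min(0),q.max(0))
"
```

```text
row [-2.600e-01  1.000e-02  5.294e+01] [ 0.2834  0.085  -0.0012] | t 11.1 [ 440.7 -289.5  238.6] [-1.7977e+02 -1.0000e-01  7.4740e+01] F [ 0.5  0.3 -2.1] w 13.8 45.0
[[280.0000124  255.42375309]
 [280.0330186  250.71959045]]
-6 [227.51983627 205.4976361 ] [332.52542248 300.93405656]
-12 [229.11753403 202.12698566] [330.9897125  295.13151339]
```

View pics/c5.png

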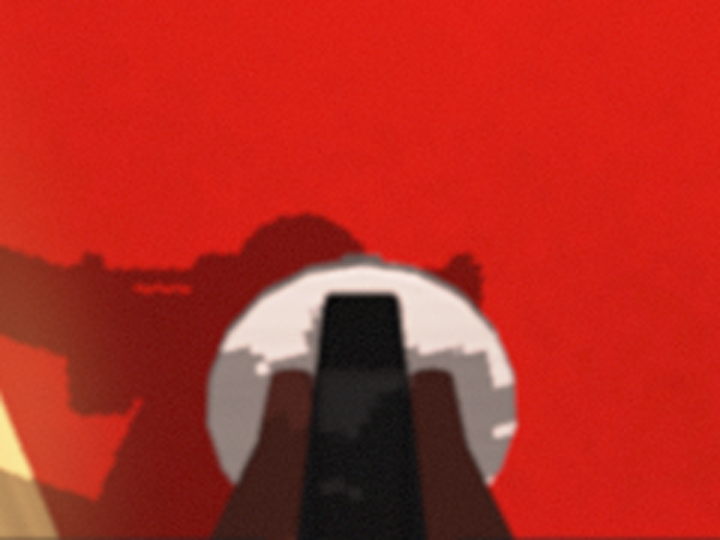

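The cap is held. The disc's far rim is at crop y≈255, the disc spans x 207–517, and the top front edge of the bar is at about (362,295). Working out the cap's offset along tool x.

```bash
python3 -c "
from h import *
f=np.load('pics/w5.npz');p=ctrl.state()['position'];u=np.array([np.cos(np.radians(74.74)),np.sin(np.radians(74.74)),0])
a=np.linspace(0,2*np.pi,180)
g=cv2.cvtColor(cv2.imread('pics/w5.png'),cv2.COLOR_BGR2GRAY).astype(int);print(g[200:228,275:287:5].T.tolist())
for o in(-3,-2,-1,0):
  q=p+o*u
  r=[proj('w5',np.c_[q[0]+29*np.cos(a),q[1]+29*np.sin(a),np.full(180,q[2]+dz)])[:,1].min() for dz in(-7.7,-13.7)]
  print(o,r,proj('w5',[q+25*u+[0,0,28.3]])[0])
go(597.3,-38.5,240,21.8)
"
```

```text
[[49, 47, 51, 56, 67, 83, 93, 102, 124, 176, 223, 233, 230, 228, 228, 225, 200, 136, 66, 21, 15, 14, 20, 19, 19, 20, 18, 17], [76, 68, 59, 61, 75, 90, 97, 116, 162, 214, 232, 230, 227, 227, 227, 226, 200, 136, 65, 22, 15, 23, 18, 14, 20, 13, 19, 18], [86, 86, 86, 90, 102, 102, 102, 110, 142, 193, 229, 234, 229, 227, 227, 225, 199, 137, 63, 20, 15, 17, 18, 15, 20, 18, 14, 18]]
-3 [np.float64(209.86765628728926), np.float64(206.40847566586956)] [279.75240599 244.78443194]
-2 [np.float64(208.09134565802125), np.float64(204.6812169280484)] [279.75184491 242.67893727]
-1 [np.float64(206.30907623548072), np.float64(202.94833688890597)] [279.75128122 240.56487101]
0 [np.float64(204.52081482753954), np.float64(201.20980516014774)] [279.7507149  238.44217545]
row [-2.600e-01  1.000e-02  5.294e+01] [ 0.2834  0.085  -0.0012] | t 11.1 [ 440.7 -289.5  238.6] [-1.7977e+02 -1.0000e-01  7.4740e+01] F [ 0.5  0.3 -2.1] w 13.8 45.0
```

The cap's axis sits 2 mm behind the TCP along tool x. Going above the neck with the bar along the slots.

```bash
python3 -c "
from h import *
go(599.2,-37.8,215,21.8)"
```

```text
row [-2.600e-01  1.000e-02  5.294e+01] [0.2845 0.0868 0.0238] | t 11.1 [ 440.7 -289.5  238.6] [-1.7977e+02 -1.0000e-01  7.4740e+01] F [ 0.5  0.3 -2.1] w 13.8 45.0
```

Call:
drive_tool:
  series:
    - [0,0,8,0.285,0.086,0,0]
    - [0,0,16,0.285,0.086,0,0]
    - [0,0,24,0.285,0.086,0,0]
    - [0,0,32,0.285,0.086,0,0]
    - [0,0,40,0.285,0.086,0,0]
    - [0,0,48,0.285,0.086,0,0]
    - [0,0,52.9,0.285,0.086,0,0]
    - [0,0,52.9,0.285,0.086,0.02,0]
    - [0,0,52.9,0.285,0.086,0.02,0]
    - [0,0,52.9,0.285,0.086,0.02,0]
    - [0,0,52.9,0.285,0.086,0.02,0]

```text
t: 12.2
position: [599.5, -38.9, 220.4]
ee_rot: [-3.141, 0.001, 0.381]
force: [0.4, -0.4, -1.5]
width: 14.1
grasp_force: 45.0
```

```bash
python3 -c "
from h import *
snap('wrist','w6')
crop('w6',150,100,420,300,2.9,'c6')
go(599.2,-37.8,184,21.8)
a=np.linspace(0,2*np.pi,180)
print(proj('w6',[[597.3+38.5*np.cos(np.radians(t)),-38.5+38.5*np.sin(np.radians(t)),155] for t in(-18.2,161.8)]))"
```

```text
row [-0.    0.02 -0.  ] [-0.0002 -0.0014  0.037 ] | t 12.25 [599.9 -39.  221. ] [-1.80e+02  2.00e-02  2.18e+01] F [ 0.1 -0.8 -1.9] w 14.0 45.0
[[314.39495024 181.31991869]
 [245.70786127 258.11126556]]
```

View pics/c6.png

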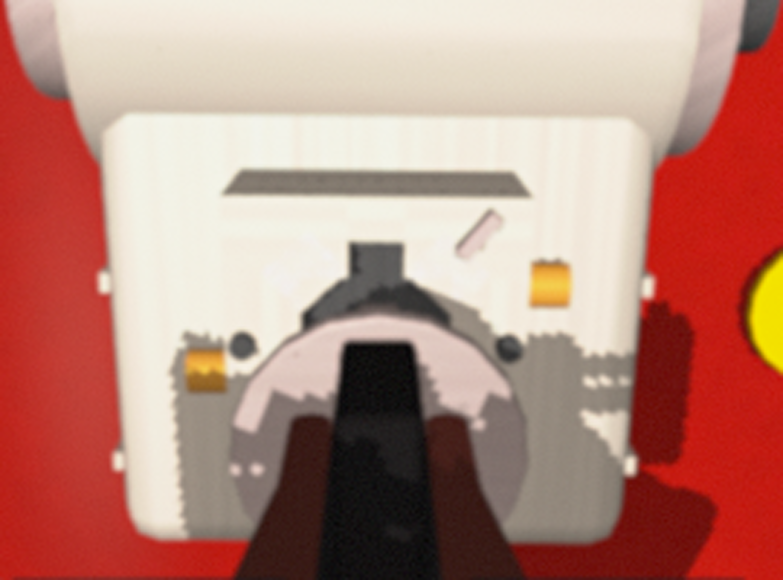

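The view over the hole shows the slot straight ahead, at crop x≈376 with its end at y≈243. The lock dots are at (243,345) and (508,348), and the cap disc spans x 230–528. Angle and lateral alignment look good; checking the fore-aft position numerically.

```bash
python3 -c "
from h import *
c=lambda x,y:(150+x/2.9,100+y/2.9)
u=np.array([np.cos(np.radians(21.8)),np.sin(np.radians(21.8)),0])
a=pix('w6',[c(376.5,243)],150);print(a,a-27*u)
d=pix('w6',[c(243,345),c(508,348)],150);print(d.mean(0),np.linalg.norm(d[0]-d[1]),np.degrees(np.arctan2(*(d[0]-d[1])[[1,0]]))-90)
r=pix('w6',[c(497,213),c(462,252)],155);print(r,np.degrees(np.arctan2(r[:,1]+38.5,r[:,0]-597.3)),np.linalg.norm(r-[597.3,-38.5,155],axis=1))
f=np.load('pics/w6.npz')
q=np.array([599.7,-39,220.7]);an=np.linspace(0,2*np.pi,180)
for o in(-3,-2,-1):
  print(o,[(proj('w6',np.c_[(q+o*u)[0]+29*np.cos(an),(q+o*u)[1]+29*np.sin(an),np.full(180,q[2]+dz)])[:,1].min()-100)*2.9 for dz in(-7.7,-13.7)])
"
```

```text
[[622.13186401 -29.37086547 150.        ]] [[597.06274668 -39.39779703 150.        ]]
[596.94194887 -39.18446593 150.        ] 67.19997860536617 21.135091845946747
[[640.77073702 -52.76020254 155.        ]
 [628.8902003  -48.83256566 155.        ]] [-18.16163341 -18.1119559 ] [45.74995468 33.23706768]
-3 [np.float64(319.35120716339003), np.float64(309.16843742903694)]
-2 [np.float64(314.1778140343005), np.float64(304.1382190476199)]
-1 [np.float64(308.9868342276726), np.float64(299.09141334694175)]
```

Call:
drive_tool:
  series:
    - [0,0,0,0,-0.0012,0.02,0]
    - [0,0,0,0,-0.0012,0.036,0]
    - [0,0,0,0,-0.0012,0.036,0]
    - [0,0,0,0,-0.0012,0.039,0]
    - [0,0,0,0,-0.0012,0.042,0]
    - [0,0,0,0,-0.0012,0.044,0]
    - [0,0,0,0,-0.0012,0.044,0]

```text
t: 12.95
position: [599.7, -37.3, 177.2]
ee_rot: [3.141, -0.0, 0.381]
force: [-0.2, 0.1, -1.8]
width: 13.7
grasp_force: 45.0
```

Call:
drive_tool:
  series:
    - [0,0,0,-0.0004,0.0002,0.002,0]
    - [0,0,0,-0.0004,0.0002,0.005,0]
    - [0,0,0,-0.0004,0.0002,0.008,0]
    - [0,0,0,-0.0004,0.0002,0.009,0]
    - [0,0,0,-0.0004,0.0002,0.009,0]

```text
t: 13.45
position: [599.1, -37.5, 167.6]
ee_rot: [-3.141, 0.001, 0.381]
force: [0.6, 0.7, -2.9]
width: 14.0
grasp_force: 45.0
```

Call:
drive_tool:
  series:
    - [0,0,0,0,0,0.002,0]
    - [0,0,0,0,0,0.003,0]
    - [0,0,0,0,0,0.004,0]
    - [0,0,0,0,0,0.004,0]
    - [0,0,0,0,0,0.004,0]

```text
t: 13.95
position: [599.3, -37.6, 164.0]
ee_rot: [3.142, 0.0, 0.381]
force: [0.1, 1.1, -1.0]
width: 13.3
grasp_force: 45.0
```

Call:
drive_tool:
  series:
    - [0,0,0,0,0,0.0005,0]
    - [0,0,0,0,0,0.001,0]
    - [0,0,0,0,0,0.001,0]

```text
t: 14.25
position: [599.3, -37.6, 163.8]
ee_rot: [3.141, -0.0, 0.381]
force: [-1.6, -0.7, 4.6]
width: 13.8
grasp_force: 45.0
```

Call:
drive_tool:
  series:
    - [0,0,0,0,0,0.0005,0]
    - [0,0,0,0,0,0.0005,0]
    - [0,0,4,0,0.0002,0.0005,0]
    - [0,0,8,0,0.0003,0.0005,0]
    - [0,0,12,0,0.0005,0.0005,0]
    - [0,0,16,-0.0001,0.0006,0.0005,0]
    - [0,0,20,-0.0001,0.0008,0.0005,0]
    - [0,0,20,-0.0001,0.0008,0.0005,0]

```text
t: 15.05
position: [600.2, -38.4, 163.7]
ee_rot: [3.141, -0.002, 0.03]
force: [-1.4, 0.4, 7.3]
width: 13.4
grasp_force: 45.0
```

Call:
drive_tool:
  series:
    - [0,0,4,0,0.0002,0,0]
    - [0,0,8,0,0.0003,0,0]
    - [0,0,12,0,0.0005,0,0]
    - [0,0,16,-0.0001,0.0006,0,0]
    - [0,0,20,-0.0001,0.0008,0,0]
    - [0,0,20,-0.0001,0.0008,0,0]
    - [0,0,20,-0.0001,0.0008,0,0]

```text
t: 15.75
position: [600.1, -39.2, 163.7]
ee_rot: [-3.141, -0.002, -0.317]
force: [-0.6, 1.4, 6.7]
width: 13.7
grasp_force: 45.0
```

```bash
python3 -c "
from h import *
snap('wrist','w7')
crop('w7',150,100,420,300,2.9,'c7')
go(599.2,-39,163,-18.2);print(ctrl.state()['torque'])"
```

```text
row [-0.02 -0.11  0.04] [-0.0009  0.0001  0.0007] | t 15.8 [600.1 -39.2 163.7] [-1.7998e+02 -1.1000e-01 -1.8160e+01] F [-1.1  0.4  6.7] w 13.5 45.0
[ 0.20231409  0.48184842 -0.07505692]
```

View pics/c7.png

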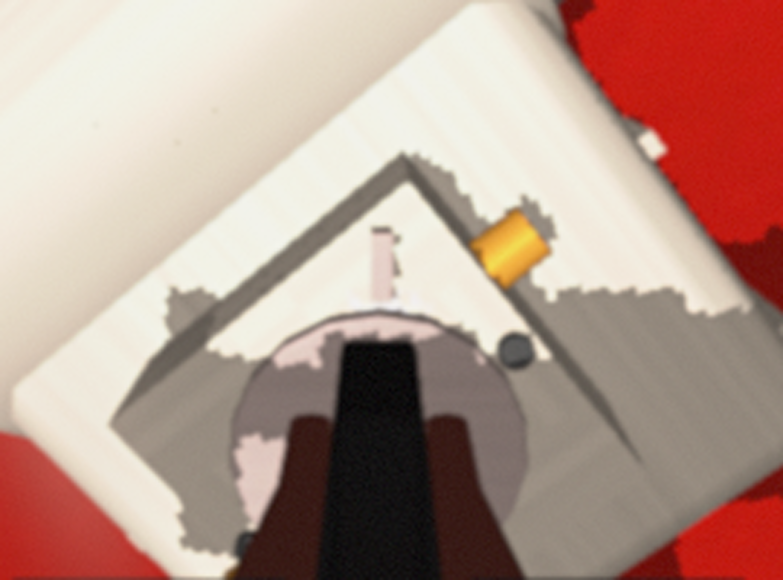

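The bar (x≈380) points straight at the rib at (382,265), the disc is flush, and the measured spring torque is about 0.075 Nm, as expected at the ribs. Handing in.

```bash
python3 -c "
from h import *
print(ctrl.close_job())"
```

```text
the job is handed in; nothing more can be done
None
```

I dropped the plug into the crate, seated the cap in the neck and turned it 40° to the halfway ribs, and handed the job in at about 16 s with the cap still gripped at 45 N; no verdict came back.

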